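Complete the plate carrier, then hold the staining tank's lid open

TASK

Get the white staining tank ready for loading: slide the blue-edged glass plate straight up out of the white drying rack and lower it upright into the empty middle slot of the wire carrier, so that it stands right down on the carrier's floor, and let go of it. Then lift the tank's hinged lid by its black tab until it is open about 70 degrees and keep holding it there, so that a colleague can lower the carrier in with both hands; the lid has no stay and falls shut when let go, and it must never come upright, or it flops over backward on the glassware behind. Your program finishes while the gripper is still holding the lid still; leave the yellow-edged plate in the rack, and the rack, the carrier and everything else on the bench where they stand.

Things in the scene. Friction and masses are not known exactly. Their poses are not given: they have to be found in the camera images.
- plate_blue: glass plate with a blue grip strip along its top edge. Pane 60 wide (own x) x 4 thick (own y) x 94 mm tall; strip 60 x 9 thick x 16 mm, from 90 to 106 mm above the origin. Origin: middle of the lower edge, z up. About 75 g. Pinch the strip across its 9 mm (closing along own y). Starts in one of the two middle slots of the rack (which one varies); the yellow-edged plate is in the other
- plate_yellow: the same plate with a yellow strip, in the other middle slot of the rack; it stays there
- rack: loose white plastic drying rack, 1 kg, 90 x 192 mm (own x, y), 48 mm high, origin in the middle of the underside. Four slots 6.5 mm wide, 45 mm apart along own y (-67.5, -22.5, 22.5, 67.5 mm); a plate stands with its x along the rack's x. Slot floor 8 mm above the bench; a plate is free once its lower edge is 48 mm above the bench
- carrier: loose stainless wire carrier, 1 kg, 73 x 160 mm (own x, y), a carrying bail with black grip at each y end (109 mm high). Three slots 45 mm apart along own y: the outer two hold blue-edged plates fixed to the carrier (tops 114 mm above the bench), the middle one is empty. Origin in the middle of the underside, z up
- carrier_slot (a point): foot of the carrier's empty middle slot, 8 mm above the bench, axes as the carrier: a seated plate's origin comes here, its x along the carrier's x, either way round. The slot is 7 mm wide (y) between upright wires up to 48 mm above the bench; above, they spread to 19 mm wide at 58 mm. Along x the plate has 3 mm of play each way between end wires
- tank: heavy fixed white-enamelled staining tank with a steel lid, 180 x 210 mm (own x, y), 130 mm high without the lid, empty, lid hinged along its back (+x side, away from the robot); brass drain cock low on its right side reaching 132 mm out from the middle. Origin in the middle of its underside
- lid_hinge (a point): middle of the lid's hinge line, 97 mm behind the tank's origin along the tank's x and 134 mm above the bench; the hinge line runs along the tank's y
- lid_tab (a point): grip point on the black tab at the middle of the lid's front edge, 221 mm from the hinge line; moves with the lid. Tab 24 wide (tank's y) x 10 mm thick, sticking out 46 mm from the lid's edge to 17 mm beyond this point. Lid closed: tab level, this point 132 mm above the bench, 34 mm in front of the tank wall. Pinched across its width, the tab turns between the fingers as the lid swings
- tank_lid (a joint): opening angle of the lid, rad: 0 closed (level), grows as the front edge rises, 1.22 = 70 degrees, stop at 1.95. The lid weighs about 0.45 kg; the hinge is free, without spring, friction or stay: the lid falls shut below upright (1.57) and backward beyond it
- amber_bottle: brown reagent bottle, 54 x 54 x 136 mm, behind the work; stays
- clear_bottle: clear reagent bottle, 52 x 52 x 131 mm, behind the work; stays
- dish: glass culture dish, 100 mm across, 17 mm high; stays
- steel_forceps: steel forceps lying on the bench, 136 mm long; stay
- loop: inoculating loop with wooden handle lying on the bench, 154 mm long; stays
- wad: cotton plug, 40 mm; stays
- slip_box: small carton of cover slips, 34 x 52 x 13 mm; stays
There are look-alikes about, which are no part of the job. What is shaped like the plate_yellow but green is not meant.

How it is judged (in metres and radians):
On the way, in this order (a step that is already met when the one before it is completed fails the run):
1. the blue-edged plate is drawn up clear of the rack, upright (z of plate_blue in the frame of rack above 0.052 m and angle between plate_blue's own z axis and vertical below 0.3 rad), for 0.1 s.
2. the blue-edged plate stands on the floor of the carrier's middle slot, let go, the lid still closed (x of plate_blue in the frame of carrier_slot between -0.006 and 0.006 m and y of plate_blue in the frame of carrier_slot between -0.004 and 0.004 m and z of plate_blue in the frame of carrier_slot between -0.004 and 0.004 m and angle between plate_blue's own z axis and vertical below 0.1 rad and angle between the x axis of plate_blue and the x axis of carrier, either way round below 0.12 rad and contact force between the fingers and plate_blue below 0.05 N and linear speed of plate_blue below 0.02 m/s and value of joint tank_lid below 0.1 rad), for 0.2 s.
At the end, for the whole second after the job is handed in: Fingers hold the lid (over 0.2 N) still at 63 to 77 degrees (1.10 to 1.345 rad); the blue-edged plate stands released in the carrier's middle slot (within 6 mm along x, 4 mm across, 4 mm in height, upright and square within about 0.1 rad); the yellow-edged plate is in the rack (x of plate_blue in the frame of carrier_slot between -0.006 and 0.006 m and y of plate_blue in the frame of carrier_slot between -0.004 and 0.004 m and z of plate_blue in the frame of carrier_slot between -0.004 and 0.004 m and angle between plate_blue's own z axis and vertical below 0.1 rad and angle between the x axis of plate_blue and the x axis of carrier, either way round below 0.12 rad and value of joint tank_lid between 1.1 and 1.345 rad and velocity of joint tank_lid between -0.05 and 0.05 rad/s and contact force between the fingers and tank above 0.2 N and contact force between the fingers and plate_blue below 0.05 N and z of plate_yellow in the frame of rack below 0.014 m and angle between carrier's own z axis and vertical below 0.05 rad); the arm keeps its last pose, push and grip.
It fails at once if the lid comes upright or past it (over 87 degrees) (value of joint tank_lid above 1.52 rad).
It fails at once if the carrier is shoved more than 30 mm (distance of carrier from where it was at the start of the episode above 0.03 m).
It fails at once if the rack is shoved more than 30 mm (distance of rack from where it was at the start of the episode above 0.03 m).
It fails at once if the yellow-edged plate is moved more than 30 mm (distance of plate_yellow from where it was at the start of the episode above 0.03 m).
It fails at once if a bystander is moved more than 30 mm (distance of any of amber_bottle, clear_bottle, dish, steel_forceps, loop, wad, slip_box from where it was at the start of the episode above 0.03 m).
It also fails if it takes over 62 s, if anything falls off the work surface, if the arm or the gripper's body presses on something with over 40 N, if the wrist force passes 120 N, or if a joint passes its speed limit or range.

ROBOT

A 6-joint arm with a two-finger parallel gripper is mounted at the origin on a cart in front of the work surface, level with it; the furniture and walls round the work are solid. World frame = base frame: x ahead of the robot, y to its left, z up, the work surface at z = 0. Lengths are in mm, angles in rad, forces in N, time in s.
With the tool pointing down it reaches from about 275 to 825 mm from the base axis. Payload 5.2 kg.
Tool frame: the origin (TCP) lies at the very end of the fingers, on their centre line; the grasp point (between the pads) lies 19 mm behind it; z points along the fingers, y is the line along which they close (so a half turn about z gives the same grasp; the last joint's range is limited). The gripper opens to 93 mm and grips with 3 to 60 N. Pads are 15 mm wide; open, the fingers measure 128 mm over their backs; the gripper's body (75 mm by 188 mm) begins 65 mm behind the grasp point.
Start: joints at [0.927, 0.259, 1.535, -0, 1.348, -0.203], TCP at [234.644, 497.44, 218.653] pointing down, gripper open.
Joint ranges: [-3.14, 3.14], [-0.91, 2.08], [0.19, 2.58], [-1.22, 4.36], [0.22, 2.71], [-3.12, 3.12]. Speed limits (rad/s): [2.57, 2.57, 3.14, 3.14, 3.14, 3.14].

INTERFACE

Orientations are given as [roll, pitch, yaw] about the fixed x, y, z axes, in that order (R = Rz(yaw) Ry(pitch) Rx(roll)).
In Python, from bench import robot gives the robot as it stands. The module is installed in compiled form; this text tells all that it offers. Calls block until the motion is done:
- robot.move_ptp(position, orientation): joint-space move of the TCP to a pose.
- robot.move_linear(position, ori=None, speed=150, f_stop=None): straight line of the TCP; ori=None keeps the orientation; speed is the mean speed in mm/s. With f_stop (N) it stops when the force on the tool has changed by that much, and returns True; else False.
- robot.move_j(angles): joint-space move.
- robot.move_gripper(opening): opening from 0.0 (shut) to 1.0 (fully open); the grip force is fixed at half the most; returns when the fingers have stopped.
- robot.sleep(seconds).
- robot.inverse_kinematics(position, orientation): joint angles nearest the present ones, or None.
- robot.get_image(name): name is "scene" or "side" or "wrist"; returns a dict with "img" (400x640x3 uint8, blue, green, red), "fovy" (degrees; the focal length in pixels is half the picture's height over the tangent of half this angle, whatever the lens; pixels are square), "cx", "cy" (the principal point, pixels), "k1" (the pictures are not rectified: a ray, as slopes to the right and down, at radius r is drawn at 1 + k1 r^2 times it, then the intrinsics apply), "eye" and "orientation" of the camera in the world. Camera axes: x right, y down, z forward; pixel columns grow to the right and rows downward; lengths in mm; the calibration is good to about 2 mm. A picture is of the moment at which its call begins. There is no depth.
A pose or a line that the arm cannot do raises robot.MotionError and nothing moves.
- robot.hand_in(): hands the job in; it is judged then, once.
Readings, each from a call of its own:
- robot.current_t(): time.
- robot.current_qpos(): joint angles.
- robot.current_joint_vel(): joint speeds.
- robot.current_joint_efforts(): joint torques, N m.
- robot.current_tcp_pos(): TCP position.
- robot.current_eef_rot(): TCP orientation.
- robot.current_contact_force(): force on the tool from outside, world axes, zero at the start.
- robot.current_ft_torque(): the same for the moment, N m.
- robot.current_gripper_width(): opening from 0.0 (shut) to 1.0 (fully open).
- robot.current_finger_force(): force on a finger pad.
Only numpy, scipy, OpenCV 4.12 (cv2) and the standard library are available. Lean on these libraries where they do the work, as an engineer would, in place of code of your own. Each camera call takes 0.05 s, during which the arm holds its last target. There are 200 camera calls.

## Working session

There is one attempt and no reset: what is moved stays moved. The work goes in short steps, each a Python script; the robot and the scene stay as the last script left them, time stands still between calls to the robot, and variables do not carry over. Pictures are saved under pics/ and viewed, at most 10 in all, crops included, and the job is handed in when it is done.

```bash
mkdir -p pics; cat > h.py <<'E'
import numpy as np, cv2
from scipy.spatial.transform import Rotation as R
from bench import robot
def grab(n,tag):
    d=robot.get_image(n); cv2.imwrite(f'pics/{tag}.png',d['img'])
    np.save(f'pics/{tag}.npy',d,allow_pickle=True); return d
def load(tag): return np.load(f'pics/{tag}.npy',allow_pickle=True).item()
def K(d):
    f=200/np.tan(np.radians(d['fovy'])/2); return np.array([[f,0,d['cx']],[0,f,d['cy']],[0,0,1.]])
def rays(d,px):
    k=K(d); p=(np.atleast_2d(px).astype(float)-[d['cx'],d['cy']])/k[0,0]
    s=p.copy()
    for _ in range(20): s=p/(1+d['k1']*(s**2).sum(1,keepdims=True))
    M=R.from_euler('xyz',d['orientation']).as_matrix()
    return np.c_[s,np.ones(len(s))]@M.T
def onz(d,px,z):
    r=rays(d,px); e=np.array(d['eye']); return e+r*((z-e[2])/r[:,2])[:,None]
def proj(d,P):
    M=R.from_euler('xyz',d['orientation']).as_matrix(); c=(np.atleast_2d(P)-d['eye'])@M
    s=c[:,:2]/c[:,2:]; s=s*(1+d['k1']*(s**2).sum(1,keepdims=True)); return s*K(d)[0,0]+[d['cx'],d['cy']]
def tri(obs):
    A=np.zeros((3,3));b=np.zeros(3)
    for d,px in obs:
        r=rays(d,px)[0]; r/=np.linalg.norm(r); Q=np.eye(3)-np.outer(r,r); A+=Q;b+=Q@np.array(d['eye'])
    return np.linalg.solve(A,b)
E
python3 - <<'E'
from h import *
for n in('scene','side'):
    d=grab(n,n); print(n,d['fovy'],d['cx'],d['cy'],d['k1'],d['eye'],d['orientation'])
E
```

```text
scene 44.56861023319898 312.26130515084304 196.8159114132977 0.028608035996220492 [-545.44053103 -419.64783855 1236.82255684] [-2.3259241  -0.00425096 -1.11248074]
side 45.92658675019155 315.3279373995228 206.0138383005405 0.008963592142798014 [-243.26345102 1007.01801904 1247.57969123] [-2.32896915  0.01211259 -2.4206715 ]
```

View pics/scene.png

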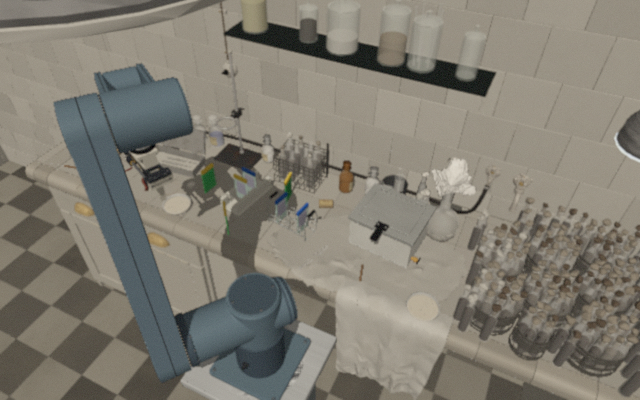

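View pics/side.png

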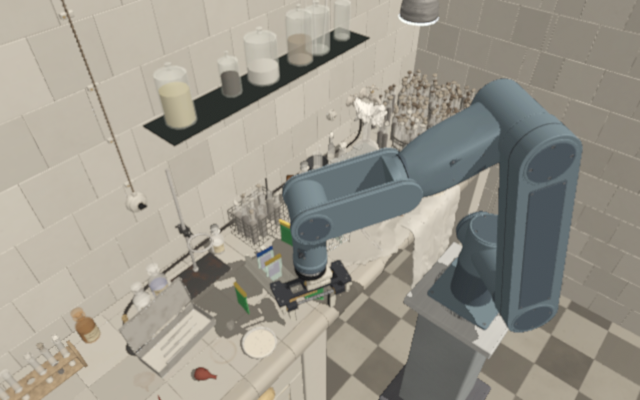

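The scene view shows blue-edged plates at about (245,180), (282,205) and (302,215), yellow or green strips at (208,178), (228,210) and (288,183), and the tank at (390,225) with its black tab at (379,232). In the side view the arm covers the carrier. Next I'll enlarge both.

```bash
python3 - <<'E'
from h import *
a=load('scene')['img'][150:270,170:330]; b=load('side')['img'][210:320,220:366]
a=cv2.resize(a,None,fx=5,fy=5,interpolation=cv2.INTER_CUBIC)
b=cv2.resize(b,(800,600),interpolation=cv2.INTER_CUBIC)
cv2.imwrite('pics/a.png',a);cv2.imwrite('pics/b.png',b)
E
```

```text
(no output)
```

View pics/a.png

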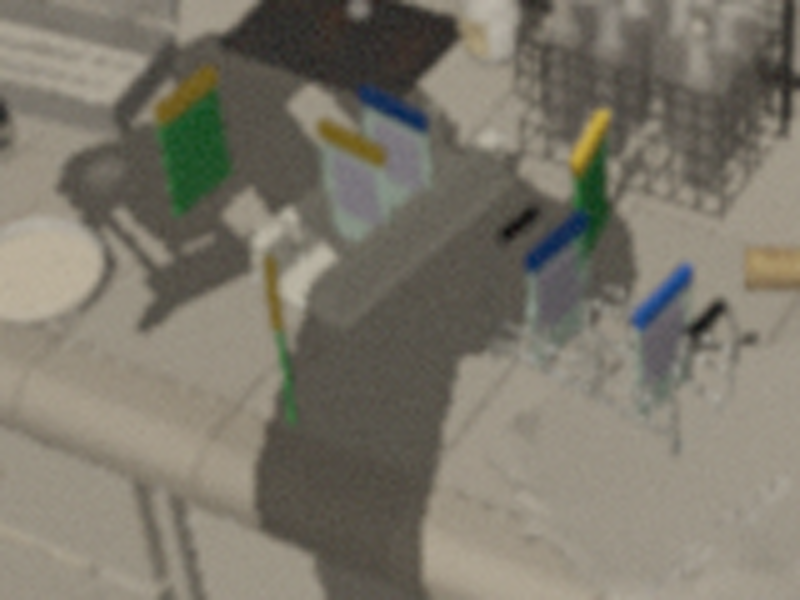

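View pics/b.png

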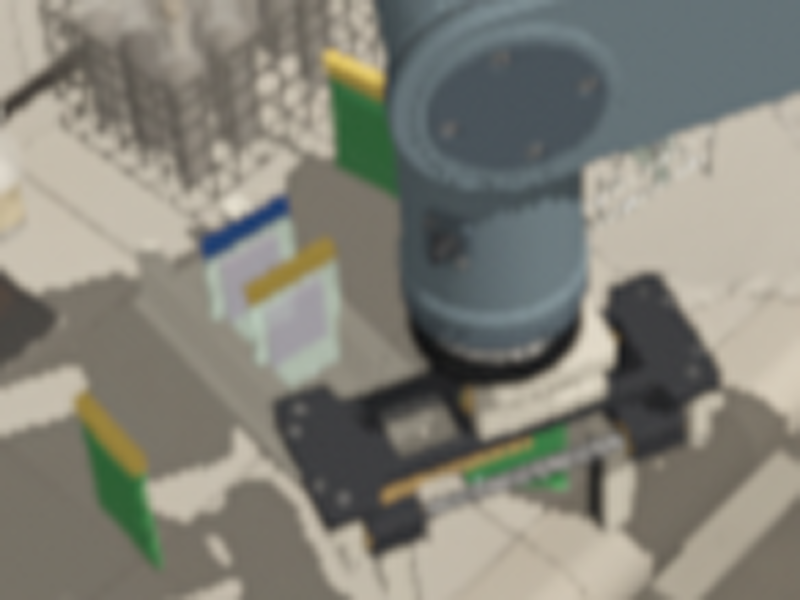

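In the enlarged scene crop the blue-edged plates are at scene px (249,172), (281,198) and (302,209). The first stands in the white rack just behind the yellow-edged plate at (240,178), so it is the one meant. The other two are on the wire carrier between its black bail grips, so they are the fixed ones. The green panes at (208,178), (227,210) and (288,183) are look-alikes. I'll get rough positions, then look closely with the wrist camera.

```bash
cat >> h.py <<'E'
def mask(d,col):
    h=cv2.cvtColor(d['img'],cv2.COLOR_BGR2HSV); 
    lo,hi={'blue':((105,130,50),(125,255,255)),'yellow':((15,140,80),(30,255,255)),'green':((45,120,40),(80,255,255)),'black':((0,0,0),(180,255,40))}[col]
    return cv2.inRange(h,lo,hi)
def blobs(d,col,amin=15):
    n,l,s,c=cv2.connectedComponentsWithStats(mask(d,col)); out=[]
    for i in range(1,n):
        if s[i,4]>=amin:
            ys,xs=np.where(l==i); out.append((s[i,4],c[i],cv2.minAreaRect(np.c_[xs,ys].astype(np.float32))))
    return out
E
python3 - <<'E'
from h import *
np.set_printoptions(precision=1,suppress=True)
for n in('scene','side'):
    d=load(n)
    for c in('blue','yellow','green'):
        for a,ce,r in blobs(d,c): print(n,c,a,ce,np.round(onz(d,ce,106 if c!='green' else 60)[0]))
d=load('scene')
print('tab',onz(d,[[379,232],[374,240],[386,223]],132)); print('dish',onz(d,[176,203],10),'bott',onz(d,[[346,178],[373,180]],100),'lidcorners',onz(d,[[352,233],[408,263],[434,205],[372,184]],134))
print(robot.current_tcp_pos(),robot.current_eef_rot())
for p,y in (((300,300,420),0),((420,120,420),0)):
  for y in (0,1.57,-1.57,3.14): print(p,y,robot.inverse_kinematics(p,[np.pi,0,y]))
w=grab('wrist','w0');M=R.from_euler('xyz',w['orientation']).as_matrix();T=R.from_euler('xyz',robot.current_eef_rot()).as_matrix()
print('cam in tool',T.T@(np.array(w['eye'])-robot.current_tcp_pos()),(T.T@M),w['fovy'])
E
```

```text
scene blue 39 [247.7 170.8] [553. 374. 106.]
scene blue 38 [280.8 197.8] [482. 200. 106.]
scene blue 32 [301.9 209.1] [466. 112. 106.]
scene yellow 48 [207.1 168.3] [500. 512. 106.]
scene yellow 18 [346.1 167.5] [727.  67. 106.]
scene yellow 38 [287.4 178.5] [579. 227. 106.]
scene yellow 116 [345.1 181.8] [654.  39. 106.]
scene yellow 35 [239.5 178. ] [507. 379. 106.]
scene green 189 [208.4 179.7] [491. 508.  60.]
scene green 51 [287.8 189.2] [575. 225.  60.]
side blue 33 [263.6 251.4] [549. 377. 106.]
side yellow 22 [284.  223.5] [587. 244. 106.]
side yellow 33 [272.6 259.2] [504. 381. 106.]
side yellow 45 [240.  289.7] [494. 527. 106.]
side green 109 [285.9 234.7] [577. 248.  60.]
side green 70 [242.  300.7] [489. 532.  60.]
tab [[ 459.5 -157.5  132. ]
 [ 421.9 -155.5  132. ]
 [ 505.1 -163.6  132. ]]
dish [[377.3 577.5  10. ]] bott [[680.5  46.4 100. ]
 [713.2 -43.1 100. ]] lidcorners [[ 416.9  -85.5  134. ]
 [ 381.1 -275.3  134. ]
 [ 648.8 -275.3  134. ]
 [ 654.8  -58.7  134. ]]
[234.4 497.  217.9] [-3.1 -0.   2.7]
(300, 300, 420) 0 [ 0.5 -0.   1.4 -0.   1.8  2.1]
(300, 300, 420) 1.57 [ 0.5 -0.   1.4 -0.   1.8  0.5]
(300, 300, 420) -1.57 [ 0.5 -0.   1.4  0.   1.8 -2.6]
(300, 300, 420) 3.14 [ 0.5 -0.   1.4  0.   1.8 -1. ]
(420, 120, 420) 0 [ 0.  -0.   1.4 -0.   1.8  1.6]
(420, 120, 420) 1.57 [ 0.  -0.   1.4 -0.   1.8  0. ]
(420, 120, 420) -1.57 None
(420, 120, 420) 3.14 [ 0.  -0.   1.4  0.   1.8 -1.5]
cam in tool [  83.5   -0.3 -166. ] [[ 0.  -1.  -0.3]
 [ 1.   0.  -0. ]
 [ 0.  -0.3  1. ]] 60.27495552017007
```

```bash
python3 - <<'E'
from h import *
np.set_printoptions(precision=1,suppress=True)
print('third green',onz(load('scene'),[[224.5,204],[226,211]],90))
for tag,p in (('r1',(500,370,300)),('r2',(560,370,300)),('c1',(450,150,300)),('c2',(500,150,300)),('t1',(420,-160,330)),('t2',(420,-110,330))):
    robot.move_ptp(p,[np.pi,0,np.pi]); robot.sleep(.3); d=grab('wrist',tag)
    print(tag,np.array(d['eye']),robot.current_qpos(), robot.current_t())
    for c in('blue','yellow','green','black'):
        for a,ce,r in blobs(d,c,60): print(' ',c,a,ce,r[1],onz(d,ce,114 if c!='black' else 132)[0])
ims=[cv2.resize(load(t)['img'],(400,250),interpolation=cv2.INTER_AREA) for t in('r1','c1','t1','c2')]
cv2.imwrite('pics/m1.png',np.vstack([np.hstack(ims[:2]),np.hstack(ims[2:])]))
E
```

```text
third green [[385.7 364.   90. ]
 [360.  340.9  90. ]]
r1 [415.6 370.2 466.1] [ 0.5  0.4  1.2  0.   1.6 -1.1] 1.6667
  blue 899 [ 78.2 146.9] (56.98964309692383, 16.593019485473633) [465.7 116.4 114. ]
  blue 730 [163.4 160.9] (56.0, 13.0) [480.3 203.2 114. ]
  blue 544 [325.  223.4] (53.235225677490234, 10.293529510498047) [549.2 370.7 114. ]
  yellow 612 [301.5  38.3] (66.6226806640625, 9.384264945983887) [364.5 348.4 114. ]
  yellow 652 [460.2 181.5] (12.046181678771973, 54.78144454956055) [502.  513.1 114. ]
  yellow 542 [332.  184.8] (55.5478515625, 9.824165344238281) [505.8 378.  114. ]
  yellow 280 [203.8 238.2] (27.026639938354492, 11.337446212768555) [566.9 236.2 114. ]
  yellow 303 [524.  322.6] (36.23314666748047, 19.553129196166992) [677.8 612.7 114. ]
  yellow 75 [113.  331.8] (5.199469566345215, 24.511783599853516) [692.  110.6 114. ]
  yellow 325 [533.9 366.9] (21.913463592529297, 30.857738494873047) [745. 638. 114.]
  yellow 93 [110.2 368.6] (26.832813262939453, 8.944271087646484) [748.4  96.  114. ]
  yellow 433 [585.5 396.7] (6.0, 94.0) [795.6 717.9 114. ]
  green 1
[... 11749 characters left out ...]
13312 [ 69.2 346.2] (161.0, 158.0) [ 644.6 -442.5  132. ]
  black 1857 [239.1 300.4] (232.55613708496094, 81.57960510253906) [ 574.7 -215.5  132. ]
  black 1521 [432.5 293.5] (88.63046264648438, 25.27889060974121) [565.4  19.4 132. ]
  black 11479 [575.5 345. ] (106.99998474121094, 149.99996948242188) [643.3 213.2 132. ]
  black 78 [528.8 347.3] (32.32699966430664, 6.471621990203857) [645.9 152.2 132. ]
  black 289 [212.2 368.9] (40.39991760253906, 9.609689712524414) [ 678.8 -259.3  132. ]
  black 396 [293.7 378.2] (30.39464569091797, 33.550376892089844) [ 693.7 -152.5  132. ]
  black 381 [341.6 386.4] (27.0, 25.0) [707.6 -88.8 132. ]
  black 276 [411.7 379.1] (8.0, 50.0) [695.8   4.2 132. ]
```

View pics/m1.png

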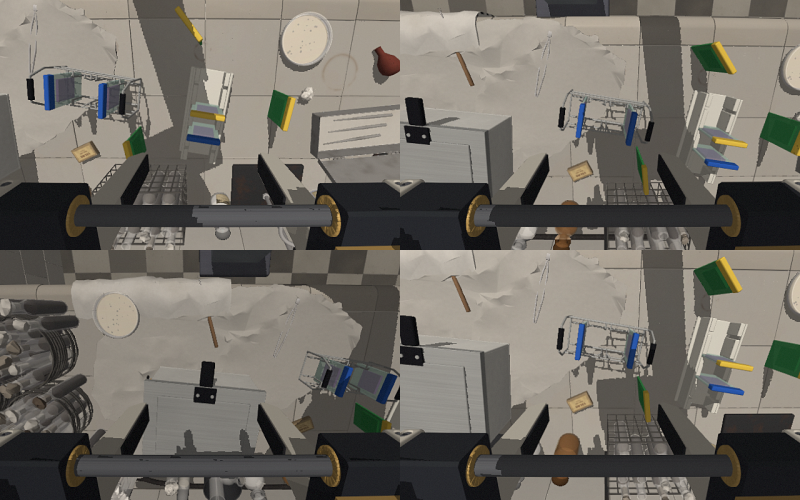

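The mosaic shows the rack with yellow and blue plates (top left, about (205,115) and (203,140)), the carrier with two blue strips (top right, about (580,120) and (631,128)), and the lid with its tab at bottom left (206,385). The lid's front edge is tilted about 0.095 rad. Next I'll take one precise overhead view each of the plate and the carrier.

```bash
cat >> h.py <<'E'
def strips(d,col,z=114,amin=150):
    out=[]
    for a,ce,r in blobs(d,col,amin):
        b=cv2.boxPoints(r); e=sorted([(np.linalg.norm(b[i]-b[(i+1)%4]),(b[i]+b[(i+1)%4])/2) for i in range(4)],key=lambda t:t[0])
        P=onz(d,[e[0][1],e[1][1]],z)[:,:2]; v=P[1]-P[0]
        W=onz(d,[e[2][1],e[3][1]],z)[:,:2]
        out.append((P.mean(0).round(1),round(float(np.linalg.norm(v)),1),round(float(np.linalg.norm(W[1]-W[0])),1),round(float(np.degrees(np.arctan2(v[1],v[0]))%180),1)))
    return out
E
python3 - <<'E'
from h import *
s=load('scene');print('stand base',onz(s,[241,150],0).round(), 'lid front',onz(load('t1'),[[232,205],[429,224]],134).round())
for tag,p in (('R',(468,371,250)),('C',(389,155,250))):
    robot.move_ptp(p,[np.pi,0,0]); robot.sleep(.4); d=grab('wrist',tag)
    print(tag,np.round(d['eye'],1),np.round(robot.current_tcp_pos(),1))
    for c in('blue','yellow'): print(c,*strips(d,c),sep='\n  ')
E
```

```text
stand base [[756. 543.   0.]] lid front [[ 453. -262.  134.]
 [ 475.  -42.  134.]]
R [552.1 370.5 416.1] [468. 371. 250.]
blue
  (array([552.2, 370.6]), 59.1, 8.2, 80.7)
  (array([484. , 203.5]), 59.2, 16.3, 170.4)
  (array([469.6, 116.7]), 59.2, 20.2, 170.6)
yellow
  (array([587.9, 238.7]), 56.9, 13.1, 7.5)
  (array([508.3, 512.5]), 57.6, 13.3, 172.2)
  (array([508.4, 377.7]), 58.5, 9.9, 80.5)
  (array([372.2, 349. ]), 61.5, 11.8, 38.3)
C [473.3 155.1 415.9] [389.1 155.3 249.8]
blue
  (array([543.2, 352.6]), 38.7, 5.1, 89.1)
  (array([482.4, 198.4]), 58.9, 9.9, 170.9)
  (array([468.1, 111.9]), 58.9, 10.3, 170.1)
yellow
  (array([506.8, 372.9]), 68.0, 9.0, 80.7)
  (array([369., 339.]), 57.7, 17.1, 38.2)
```

```bash
python3 - <<'E'
from h import *
o=[np.pi,0,np.radians(80.7)]
robot.move_gripper(0.3)
robot.move_ptp((552.2,370.6,200),o); robot.sleep(.2)
print(robot.current_gripper_width(),'stop',robot.move_linear((552.2,370.6,88),speed=100,f_stop=8), robot.current_tcp_pos())
robot.move_gripper(0.0); print('w',robot.current_gripper_width()*93,robot.current_finger_force(),robot.current_contact_force())
robot.move_linear((552.2,370.6,105),speed=40); print(robot.current_contact_force(),robot.current_gripper_width()*93)
robot.move_linear((552.2,370.6,250),speed=100)
p=(475.25,155.15,250); robot.move_ptp(p,[np.pi,0,np.radians(-9.4)]); robot.sleep(.5)
d=grab('wrist','H'); print(robot.current_gripper_width()*93,robot.current_t(),robot.current_tcp_pos(),d['eye'],robot.current_contact_force())
for z in(114,269): print(z,*strips(d,'blue',z),sep='\n ')
E
```

```text
0.3007019017470042 stop False [552.76829913 370.84620867  88.86719651]
w 8.447162978312454 30.00045508146286 [-0.15663748 -1.22544888  2.40793408]
[ 0.2055389  -0.86347568 -0.6362987 ] 8.726323159515843
8.946800015780775 19.825 [475.28308797 155.26918063 249.94012222] [558.24266087 141.26474146 416.01043704] [ 0.03593117  0.68035964 -1.3725307 ]
114
 (array([483.8, 198.2]), 60.2, 10.0, 171.4)
 (array([469.5, 111.4]), 60.3, 9.9, 170.7)
 (array([392.6, 168.9]), 124.4, 18.6, 170.6)
269
 (array([522., 169.]), 29.3, 4.8, 171.4)
 (array([515.1, 126.7]), 29.4, 4.8, 170.7)
 (array([477.6, 154.7]), 60.6, 9.1, 170.6)
```

View pics/H.png

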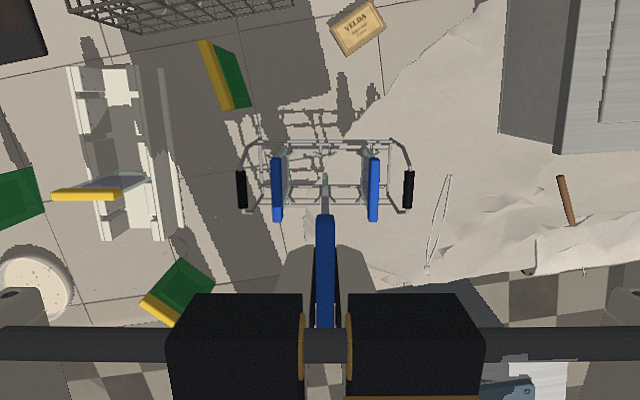

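The held plate's blue strip is at (325,270), between the fingers, with the carrier's two strips at (277,190) and (373,190) on either side. The held strip and the carrier don't quite agree with the arm pose, so there may be a small hand-eye bias. A view with the hand turned half round will show it.

```bash
python3 - <<'E'
from h import *
p=(475.25,155.15,250); robot.move_ptp(p,[np.pi,0,np.radians(170.6)]); robot.sleep(.5)
d=grab('wrist','H2'); print(robot.current_t(),robot.current_tcp_pos(),d['eye'],robot.current_qpos())
print(*strips(d,'blue',114),sep='\n ');print(*strips(d,'blue',275),sep='\n ')
print(*strips(load('H'),'blue',275),sep='\n ')
# held strip end points in px
for t in('H','H2'):
    for a,ce,r in blobs(load(t),'blue',150): print(t,a,cv2.boxPoints(r).round(1).tolist())
s=grab('scene','s2'); q=grab('side','sd2')
for d in (s,q): print([ (a,ce.round(1)) for a,ce,r in blobs(d,'blue')])
E
```

```text
23.025 [475.23150472 155.1691924  250.00165395] [392.75928968 168.45978785 416.10101907] [ 9.20927597e-02  1.47573081e-01  1.59822245e+00  2.24561047e-05
  1.39580664e+00 -1.31465129e+00]
(array([466.3, 112.1]), 60.8, 10.0, 170.9)
 (array([481.1, 198.9]), 60.3, 10.1, 171.1)
 (array([558. , 140.9]), 124.3, 18.6, 170.6)
(array([427.1, 142.1]), 28.4, 4.7, 170.9)
 (array([434. , 182.7]), 28.2, 4.7, 171.1)
 (array([469.9, 155.6]), 58.1, 8.7, 170.6)
(array([523.5, 167.8]), 28.1, 4.6, 171.4)
 (array([516.8, 127.3]), 28.2, 4.6, 170.7)
 (array([480.9, 154.2]), 58.1, 8.7, 170.6)
H 665 [[269.1000061035156, 157.5], [280.0, 156.8000030517578], [283.6000061035156, 220.8000030517578], [272.70001220703125, 221.39999389648438]]
H 676 [[366.3999938964844, 220.89999389648438], [369.1000061035156, 156.8000030517578], [380.0, 157.1999969482422], [377.29998779296875, 221.3000030517578]]
H 2111 [[315.0, 214.0], [334.0, 214.0], [334.0, 327.0], [315.0, 327.0]]
H2 663 [[269.6000061035156, 156.39999389648438], [280.6000061035156, 155.89999389648438], [283.70001220703125, 220.60000610351562], [272.70001220703125, 221.1999969482422]]
H2 686 [[367.0, 220.89999389648438], [369.20001220703125, 156.6999969482422], [380.29998779296875, 157.10000610351562], [378.1000061035156, 221.1999969482422]]
H2 2122 [[315.0, 214.0], [334.0, 214.0], [334.0, 327.0], [315.0, 327.0]]
[(np.int32(16), array([286.4, 168.9])), (np.int32(37), array([279.5, 198.8])), (np.int32(43), array([302.5, 208.3]))]
[(np.int32(16), array([329.9, 192.5])), (np.int32(23), array([337. , 220.5])), (np.int32(30), array([316.5, 232.6]))]
```

```bash
python3 - <<'E'
from h import *
o=[np.pi,0,np.radians(170.6)]; x,y=477.8,154.7
robot.move_linear((x,y,155),o,speed=100); robot.sleep(.3); print(robot.current_contact_force())
print('stop',robot.move_linear((x,y,84),speed=35,f_stop=4),robot.current_tcp_pos(),robot.current_contact_force(),robot.current_ft_torque(),robot.current_t())
d=grab('wrist','L'); print(*strips(d,'blue',114),sep='\n ')
E
```

```text
[ 0.26321346  0.34036155 -1.10972116]
stop True [477.96066032 154.7267481   88.39643865] [-0.28605857 -0.26103715  4.84314887] [-0.01137036  0.10705254  0.03299034] 26.225
(array([454.9, 114.8]), 41.5, 11.9, 170.1)
 (array([469.1, 199.7]), 41.6, 12.2, 171.1)
 (array([472.3, 155.2]), 57.8, 8.7, 170.6)
```

View pics/L.png

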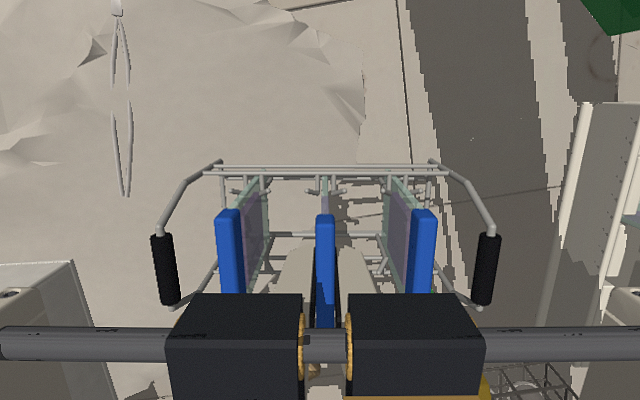

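The plate is seated: the stop came at TCP z 88.4, against 88.9 when it was gripped in the rack. Its strip stands level between the two fixed ones, at (325,270) against (228,255) and (424,255). Next I'll release it, back off, check, and move to the lid.

```bash
python3 - <<'E'
from h import *
robot.move_gripper(0.3); robot.sleep(.3)
robot.move_linear((477.8,154.7,250),speed=120); robot.sleep(.2)
d=grab('wrist','P'); print(*strips(d,'blue',114),sep='\n ')
for a,ce,r in blobs(d,'blue',150): print(cv2.boxPoints(r).round(1).tolist())
robot.move_gripper(0.7)
robot.move_ptp((425,-151.5,260),[np.pi,0,np.radians(174.4)]); robot.sleep(.3)
d=grab('wrist','T'); print(robot.current_t(),d['eye'],robot.current_finger_force())
for a,ce,r in blobs(d,'black',400):
    if abs(ce[0]-320)<120 and ce[1]<290: print(a,onz(d,cv2.boxPoints(r),137)[:,:2].round(1).tolist())
cv2.imwrite('pics/PT.png',np.vstack([cv2.resize(load(t)['img'],(480,300),interpolation=cv2.INTER_AREA) for t in 'PT']))
E
```

```text
(array([466.6, 112.1]), 60.0, 9.8, 170.4)
 (array([481. , 198.9]), 60.0, 10.1, 171.2)
 (array([476.1, 154.7]), 59.1, 7.3, 170.6)
[[270.1000061035156, 155.10000610351562], [280.8999938964844, 154.6999969482422], [283.5, 218.89999389648438], [272.6000061035156, 219.3000030517578]]
[[367.3999938964844, 218.89999389648438], [369.5, 154.6999969482422], [380.6000061035156, 155.10000610351562], [378.6000061035156, 219.1999969482422]]
[[321.0, 158.0], [329.0, 158.0], [329.0, 221.0], [321.0, 221.0]]
31.2083 [ 342.06515896 -143.10810232  426.07367336] 0.0
1768 [[282.3, -135.8], [279.6, -66.0], [298.9, -63.3], [301.8, -134.5]]
1244 [[420.4, -160.9], [422.4, -139.2], [467.5, -143.0], [465.3, -165.7]]
1131 [[467.5, -174.2], [471.3, -135.1], [499.7, -137.3], [495.9, -177.4]]
```

View pics/PT.png

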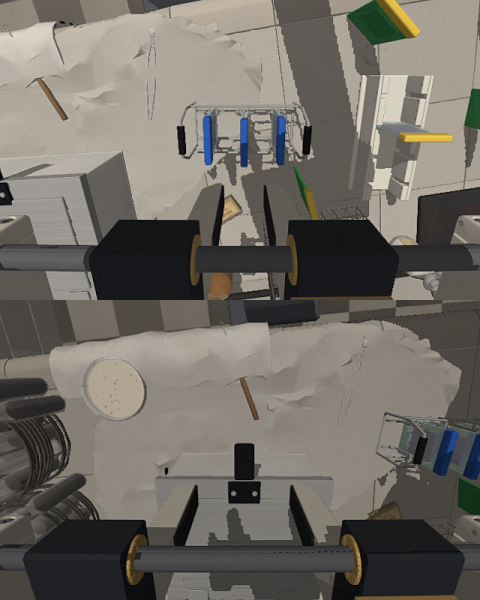

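The top frame shows the blue plate released and level between the two fixed plates at (244,142), 2.4 mm off along x and 0.4 mm across. The bottom frame shows the tab at (244,462), with its grip point at about (439.5,-151.7). Now I'll grip the tab and swing the lid.

```bash
python3 - <<'E'
from h import *
yaw=-0.097; u=np.array([np.cos(yaw),np.sin(yaw),0]); o=[np.pi,0,np.pi+yaw]
tab=np.array([439.5,-151.7,132]); H=tab+221*u; H[2]=134
robot.move_ptp(tab+[0,0,60],o); robot.sleep(.2)
print('stop',robot.move_linear(tab-[0,0,19],speed=80,f_stop=10),robot.current_tcp_pos())
robot.move_gripper(0.0); print('w',robot.current_gripper_width()*93,robot.current_finger_force(),robot.current_contact_force())
for a in np.radians(np.arange(5,71,5)):
    b=a-.009; P=H-221*np.cos(b)*u; P[2]=134+221*np.sin(b)-19
    robot.move_linear(P,speed=70)
    print(round(np.degrees(a)),robot.current_contact_force().round(1),round(robot.current_gripper_width()*93,1),round(robot.current_finger_force(),1))
robot.sleep(.5); print(robot.current_t(),robot.current_tcp_pos(),H)
i=np.vstack([cv2.resize(grab(t,'f_'+t)['img'][r],(480,300)) for t,r in(('scene',np.s_[100:300,200:520]),('wrist',np.s_[:,:]))])
cv2.imwrite('pics/F.png',i)
E
```

```text
stop False [ 439.85100232 -151.91718727  113.43790877]
w 23.587782718296324 30.00017523765564 [0.43134883 0.46990842 1.35316102]
5 [ 1.9  0.3 -3.2] 23.3 30.0
10 [ 1.7  0.1 -3.4] 23.5 30.0
15 [ 1.7  0.9 -4.2] 24.0 30.0
20 [ 0.8  0.4 -3.4] 23.8 30.0
25 [ 0.7  1.  -3.2] 23.9 30.0
30 [ 0.9  0.7 -3.2] 23.7 30.0
35 [ 0.4  1.1 -4.1] 23.9 30.0
40 [-0.1  0.5 -3.2] 23.7 30.0
45 [ 0.8  0.4 -2.4] 23.7 30.0
50 [ 0.5 -0.4 -3.2] 23.5 30.0
55 [ 0.3 -1.2 -3.4] 23.7 30.0
60 [-1.  -2.1 -3.6] 23.5 30.0
65 [-0.6 -3.6 -2.8] 23.6 30.0
70 [-1.3 -3.6 -3. ] 23.4 30.0
40.1083 [ 582.29639857 -165.88855699  321.99399637] [ 659.46112045 -173.10339902  134.        ]
```

View pics/F.png

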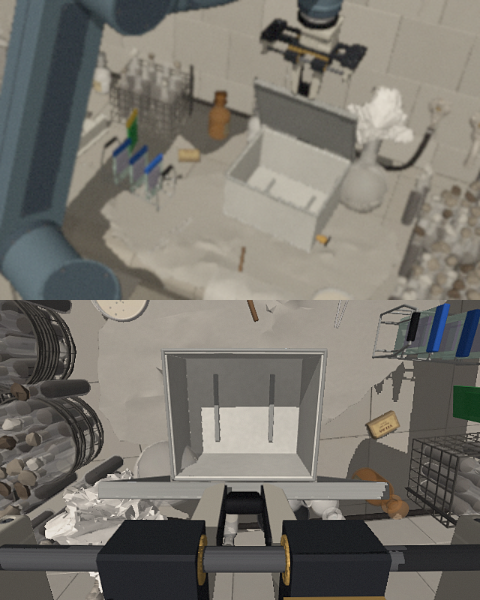

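The lid stands open with the tab pinched at (245,500) in the wrist view and the gripper at about 70 degrees on the arc. The carrier and its three plates are standing at (137,165) in the scene view. I'll hand in now.

```bash
python3 -c "
from bench import robot
print(robot.hand_in())"
```

```text
the job is handed in; nothing more can be done
None
```

I handed the job in at about 40 s of the 62 s limit. The blue-edged plate stands released on the floor of the carrier's middle slot (2.4 mm off along x, 0.4 mm across), and the gripper is holding the lid at about 70° going by the arm's position; no verdict came back.

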